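Put the deep socket away in the slide-cover case

ROBOT

A 6-joint arm with a two-finger parallel gripper is mounted at the origin on the work surface. World frame = base frame: x ahead of the robot, y to its left, z up, the work surface at z = 0. Lengths are in m, angles in degrees, forces in N, time in s.
With the tool pointing down it reaches from about 0.275 to 0.85 m from the base axis. Payload 19 kg.
Tool frame: the origin (TCP) lies midway between the tips of the shut fingers; the grasp point (between the pads) lies 19 mm behind it; x points along the fingers, z is the direction in which the jaws open and shut, and the axes are right-handed (so a half turn about x gives the same grasp; the last joint's range is limited). The gripper opens to 85 mm and grips with 20 to 120 N. Pads are 22 mm wide; open, the fingers measure 114 mm over their backs; the gripper's body (76 mm by 85 mm) begins 54 mm behind the grasp point. The pads swing forward as they close: fully open they stand 13 mm farther back than shut.
Start: joints at [-83.365, 8.623, 82.357, -0, 89.026, -7.678], TCP at [0.142, -0.557, 0.231] pointing down, gripper open.
Joint ranges: [-160.23, 160.23], [-39.13, 120.54], [6.94, 153.29], [-79.49, 259.48], [9.18, 160.14], [-161.06, 161.06]. Speed limits (degrees/s): [108.29, 108.29, 127.2, 172.46, 172.46, 172.46].

INTERFACE

Orientations are given as [roll, pitch, yaw] about the fixed x, y, z axes, in that order (R = Rz(yaw) Ry(pitch) Rx(roll)).
In Python, from cell import ctrl gives the robot as it stands.
- The arm moves only by the tool servo_tool, never from a script. Its argument "moves" is a list of rows, each an object of numbers: "grip": the opening in per cent of the stroke, from 0 (shut) to 100 (fully open); "x", "y", "z": the shift along the tool's x, y, z in mm; "roll": the turn about the tool's x in degrees. A call has 1 to 5 rows; each row shifts and turns the commanded pose from where the row before left it, along the tool's axes as they then stand; what a row does not reach is not made up. A row lasts 1/8 s, in which the tool goes at most 62.5 mm and 10.7 degrees, less where a joint would pass 70% of its speed; a pose out of reach is approached as far as the arm can. A call with a gripper value outside its range is refused whole. The fingers move at their own pace and stop on an object; "grip_force" is the grip in N (left out, the last holds). Time passes only in rows, so rows that do not move let the fingers close. It gives the time, the measured TCP pose, the force and the opening at its end, in the units of the state.
- ctrl.read_state(): the state, without advancing time (a new reading comes with each control period).
- ctrl.capture(name): name is "scene" or "top" or "wrist"; returns the picture (420x560x3 uint8, red, green, blue); there is no depth.
- ctrl.get_calibration(name): a dict with "fx", "fy", "cx", "cy" (pixels), "R" (3x3) and "t" (3): a world point X has camera coordinates R X + t. Camera axes: x right, y down, z forward; pixel columns grow to the right and rows downward; lengths in m; the calibration is good to about 2 mm. The wrist camera is an equidistant fisheye: a pixel r from the principal point sees the ray r / f radians off the axis. A picture is of the moment at which its call begins: read the wrist's pose just before it. get_calibration takes no time and is no camera call; for the wrist camera it gives the pose at the moment of the call.
- ctrl.hand_in(): hands the job in, once; it reports no verdict.
The state is a dict: "t": time; "qpos": joint angles; "joint_vel": joint speeds; "tau": joint torques, N m; "tool_pos": TCP position; "ee_rot": TCP orientation; "contact_force": force on the tool from outside, world axes, zero at the start; "wrist_torque": the same for the moment, N m; "opening": finger opening in m.
Only numpy, scipy, OpenCV 4.12 (cv2) and the standard library are available. Lean on these libraries where they do the work, as an engineer would, in place of code of your own. Each camera call takes 0.05 s, during which the arm holds its last target.

TASK

Put the deep socket away in the steel case on the bench: the flat cover has no handle, so press gently on its top and drag it back towards the robot by friction until the rear bay is well open, stand the deep socket upright in that rear bay, then slide the cover fully home again. Never lean hard on the thin cover, and leave everything else on the bench where it is.

Things in the scene. Friction and masses are not known exactly. Their poses are not given: they have to be found in the camera images.
- case: Bare steel case screwed to the bench, 160 (x) x 130 (y) x 48 mm (z), open on top, walls and floor 4 mm. Origin: centre of its underside; z up, +x to its rear (away from the robot), y across. A screw ear juts 22 mm from each side at bench level. A partition at x = -18 mm, 34 mm high, divides a front bay holding some stock from the empty rear bay.
- rear_bay (a point): Point on the floor of the case's rear bay, 4 mm above the bench, 30 mm behind the case's origin (axes as the case). The bay is free from 46 mm in front of this point to 38 mm behind it (rear lip) and 57 mm to either side.
- rim (a point): Centre of the case's rim, 48 mm above the bench (axes as the case). A steel frame slipped over the rim guides the cover; its lips, 5 mm above the cover, leave the middle 113 mm of its width free and hide all beyond x = +68 mm. How high the frame sits differs from start to start and is not measured: the cover slopes down to the robot by 3 degrees, its top here 58 to 70 mm over the bench.
- cover (a joint): Travel (m) of the flat aluminium sheet, 156 x 124 x 4 mm, that covers the case: 0 = home, grows towards the robot (case's -x) to 0.095; it spans x = -80 mm - q to 76 mm - q. No handle: drag it by a closed fingertip pressed on top with 12 to 20 N. The runners hold it with 6 N; springy, they sink 1 mm per 16 N, 3 mm at most. A push above 25 N spoils the sheet.
- deep_socket: The deep (tall) steel socket to be put away: a plain upright cylinder, diameter 27 mm, 40 mm tall, about 120 g, standing on the bench beside the case. Origin: centre of its underside; z is its axis.
- short_socket: A wider, low steel socket, diameter 35 mm, 26 mm tall, standing on the bench; not to be moved. Origin: centre of its underside.
- hex_nut: A large hexagonal steel nut, 36 mm across flats, 18 mm tall, lying flat; not to be moved. Origin: centre of its underside.
- screwdriver: Screwdriver lying on the bench to the robot's right, about 200 mm long; not to be moved. Origin: underside, near its middle.
- hammer: Hammer lying on the bench beyond, to the left, about 260 mm long; not to be moved. Origin: underside, near its middle.
- screw_jar: Clear jar with a steel cap, diameter 70 mm, 90 mm tall, on the right beyond the case; not to be moved. Origin: centre of its underside.
- tape_roll: Roll of paper tape lying flat, outer diameter 100 mm, 25 mm high, beyond the case; not to be moved. Origin: centre of its underside.
- wood_block: Wooden offcut 90 x 45 x 45 mm lying beyond the case; not to be moved. Origin: centre of its underside.

How it is judged (in metres and radians):
On the way, in this order (a step that is already met when the one before it is completed fails the run):
1. the cover is dragged open by at least 50 mm (value of joint cover above 0.05 m), for 0.2 s.
2. the deep socket stands released in the rear bay, the cover still open (x of deep_socket in the frame of case between -0.016 and 0.076 m and y of deep_socket in the frame of case between -0.061 and 0.061 m and z of deep_socket in the frame of case below 0.01 m and angle between deep_socket's own z axis and vertical below 0.2 rad and contact force between deep_socket and the fingers below 0.05 N and linear speed of deep_socket below 0.03 m/s and value of joint cover above 0.05 m), for 0.2 s.
At the end, for the whole second after the job is handed in: The deep socket stands upright (within 0.2 rad) on the floor of the case's rear bay, at rest and released, and the cover is home (travel under 4 mm) (x of deep_socket in the frame of case between -0.016 and 0.076 m and y of deep_socket in the frame of case between -0.061 and 0.061 m and z of deep_socket in the frame of case below 0.01 m and angle between deep_socket's own z axis and vertical below 0.2 rad and value of joint cover below 0.004 m and linear speed of deep_socket below 0.02 m/s); the robot touches nothing.
It fails at once if the cover is pushed with more than 25 N (contact force between cover and the fingers above 25 N or contact force between cover and the arm above 25 N).
It fails at once if another thing on the bench is moved by more than 20 mm (distance of any of short_socket, hex_nut, screwdriver, hammer, screw_jar, tape_roll, wood_block from where it was at the start of the episode above 0.02 m).
It also fails if it takes over 72 s, if anything falls off the work surface, if the arm or the gripper's body presses on something with over 40 N, if the wrist force passes 120 N, or if a joint passes its speed limit or range.

## Working session

There is one attempt and no reset: what is moved stays moved. The work goes in short steps, Python scripts to look and compute and a tool call to move; the robot and the scene stay as the last step left them, time stands still between calls to the robot, and variables do not carry over. Pictures are saved under pics/ and viewed, and the job is handed in when it is done.

Besides the shell and the picture viewer there is one more tool, called after "Request:" as name(argument=value, ...), one argument or row to a line, values as JSON. servo_tool: Moves the arm, as the interface text tells. Its arguments: {"type":"object","properties":{"moves":{"type":"array"},"grip_force":{"type":"number"}},"required":["moves"]}

```bash
mkdir -p pics; ls; python3 - <<'E'
from cell import ctrl
import cv2,json
s=ctrl.read_state(); print(s)
for n in ["scene","top","wrist"]:
    c=ctrl.get_calibration(n); print(n,c)
    im=ctrl.capture(n); cv2.imwrite(f"pics/{n}0.png",im[:,:,::-1])
E
```

```text
pics
{'t': 0.0, 'qpos': array([-8.33665187e+01,  8.65022531e+00,  8.23936903e+01,  7.24781152e-04,
        8.90272752e+01, -7.67814228e+00]), 'joint_vel': array([-0.05245576,  0.1078888 ,  0.02701349,  0.02367663, -0.02651672,
       -0.08687376]), 'tau': array([ 2.07396442e-03, -7.13046885e+01, -5.70864379e+01, -2.46836489e-04,
        8.91803938e-03, -3.62435458e-06]), 'tool_pos': array([ 0.14208721, -0.5569014 ,  0.23067673]), 'ee_rot': array([171.73865627,  89.9288055 ,  96.05026713]), 'contact_force': array([ 0.01696783, -0.25825679,  0.50673556]), 'wrist_torque': array([0.04017907, 0.04883483, 0.03323331]), 'opening': 0.08561180334517979}
scene {'fx': 386.6858416588673, 'fy': 386.6858416588673, 'cx': 277.3279199946186, 'cy': 211.11883540753763, 'R': array([[-0.68459822,  0.72890001,  0.00548192],
       [ 0.55753235,  0.52846111, -0.64022382],
       [-0.46955613, -0.43523974, -0.76816887]]), 't': array([ 0.39516507, -0.3019962 ,  1.29750179])}
top {'fx': 402.69873097213144, 'fy': 402.69873097213144, 'cx': 279.03308455257917, 'cy': 205.78273863895285, 'R': array([[ 0.02745533, -0.99953008,  0.01363209],
       [-0.99728798, -0.02832022, -0.06793124],
       [ 0.06828538, -0.01173005, -0.99759687]]), 't': array([-0.01891567,  0.58603162,  1.05964653])}
wrist {'fx': 325.19226210127806, 'fy': 325.19226210127806, 'cx': 279.023789215175, 'cy': 207.4588088483954, 'R': array([[ 0.24776188, -0.96882023, -0.00118521],
       [-0.93338058, -0.2390262 ,  0.26770726],
       [-0.25964351, -0.0652214 , -0.96349957]]), 't': array([-0.57518393, -0.03572716,  0.37771265])}
```

View pics/scene0.png

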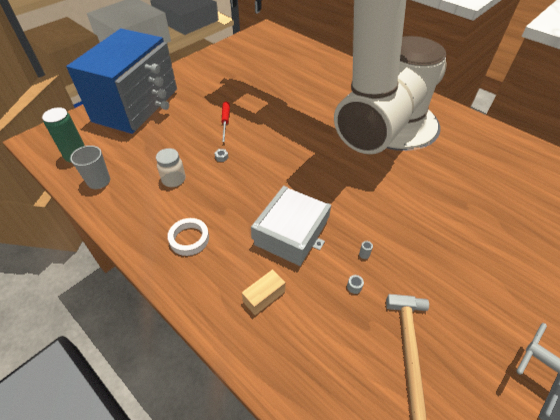

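View pics/top0.png

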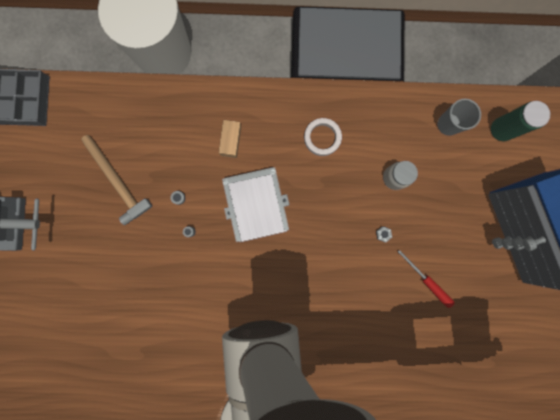

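View pics/wrist0.png

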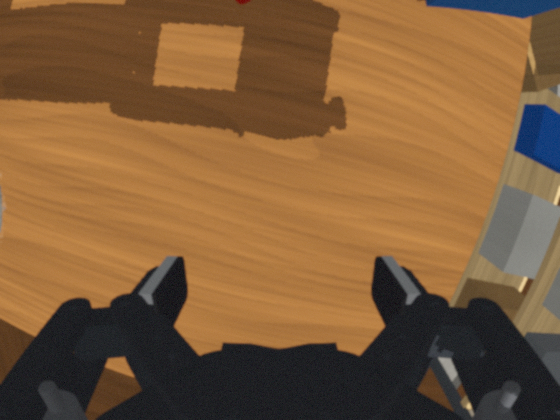

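The scene and top views show the case at top pixel (256,205) with its ears at about (229,213) and (284,200). There are two sockets to its left, at (188,231), narrow, probably the deep one, and at (177,198), wider. I'll zoom in and measure.

```bash
cat > h.py <<'E'
import numpy as np, cv2
from cell import ctrl
def ray(n,u,v,c=None):
    c=c or ctrl.get_calibration(n); R=np.array(c["R"]);t=np.array(c["t"])
    a=np.array([(u-c["cx"])/c["fx"],(v-c["cy"])/c["fy"]])
    if n=="wrist":
        r=np.hypot(*a); d=np.array([*(a/r*np.sin(r) if r>0 else a),np.cos(r)])
    else: d=np.array([*a,1.])
    return -R.T@t, R.T@d
def onz(n,u,v,z,c=None):
    o,d=ray(n,u,v,c); return o+d*(z-o[2])/d[2]
def proj(n,X,c=None):
    c=c or ctrl.get_calibration(n); p=np.array(c["R"])@np.array(X)+np.array(c["t"])
    if n=="wrist":
        r=np.hypot(p[0],p[1]); th=np.arctan2(r,p[2]); k=th/r
        return np.array([c["cx"]+c["fx"]*k*p[0],c["cy"]+c["fy"]*k*p[1]])
    return np.array([c["cx"]+c["fx"]*p[0]/p[2],c["cy"]+c["fy"]*p[1]/p[2]])
E
python3 - <<'E'
import cv2
t=cv2.imread("pics/top0.png")[155:260,155:305]; s=cv2.imread("pics/scene0.png")[180:300,240:390]
cv2.imwrite("pics/tc.png",cv2.resize(t,None,fx=5,fy=5,interpolation=cv2.INTER_CUBIC))
cv2.imwrite("pics/sc.png",cv2.resize(s,None,fx=5,fy=5,interpolation=cv2.INTER_CUBIC))
E
```

```text
(no output)
```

View pics/tc.png

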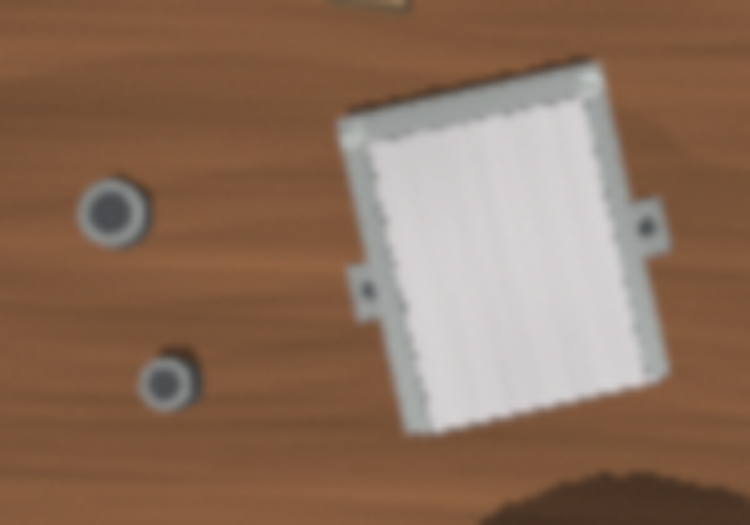

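View pics/sc.png

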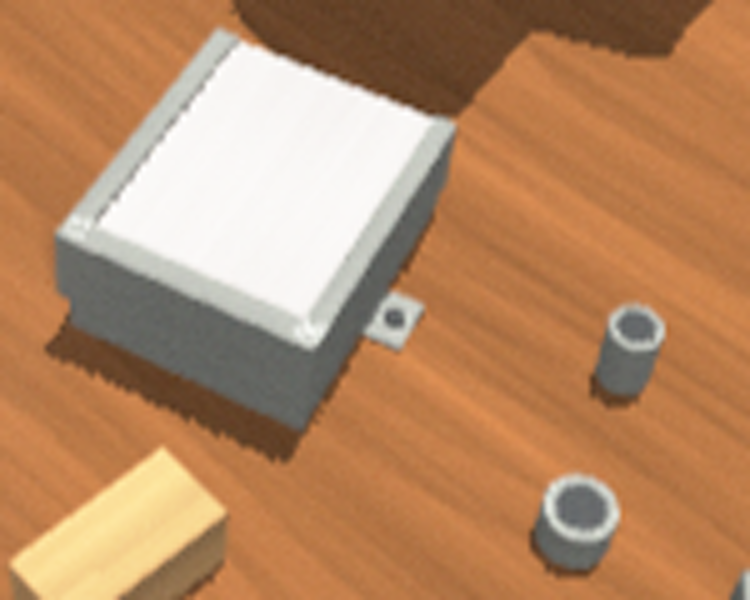

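The crops give the ear holes at crop (368,290) and (647,227), the deep socket top at (165,383), and the frame and cover outline. Next I turn these into positions.

```bash
cat > m.py <<'E'
from h import *
f=lambda n,p,z:onz(n,p[0]/5+(155 if n=="top" else 240)-0.4,p[1]/5+(155 if n=="top" else 180)-0.4,z)
a=f("top",(368,290),.004);b=f("top",(647,227),.004)
print("ears",a,b,"mid",(a+b)/2, "dist",np.linalg.norm(a-b))
d=a-b; print("yaw",np.degrees(np.arctan2(-d[0],d[1])))
print("ear scene",f("scene",(395,318),.004))
print("deep top",f("top",(165,383),.04),"scene",f("scene",(637,328),.04))
print("short top",f("top",(112,213),.026),"scene",f("scene",(580,508),.026))
# frame corners
cs=[(338,122),(597,62),(668,375),(408,434)]
P=[f("top",c,.065) for c in cs]
print(np.round(P,4)); print("frame c",np.mean(P,0),[np.linalg.norm(P[i]-P[i-1]).round(4) for i in range(4)])
for i,j in((1,2),(0,3)):
    e=P[i]-P[j]; print(np.degrees(np.arctan2(e[1],e[0])))
for i,j in((0,1),(3,2)):
    e=P[i]-P[j]; print(np.degrees(np.arctan2(-e[0],e[1])))
# stereo rim-height: intersect rays for frame corners
def tri(p,q):
    o1,d1=ray("top",p[0]/5+154.6,p[1]/5+154.6);o2,d2=ray("scene",q[0]/5+239.6,q[1]/5+179.6)
    A=np.stack([d1,-d2],1);s=np.linalg.lstsq(A,o2-o1,rcond=None)[0]
    x=o1+s[0]*d1;y=o2+s[1]*d2; return (x+y)/2,np.linalg.norm(x-y)
print("rear-left",tri((338,122),(312,348)),"rear-right",tri((597,62),(57,235)),"front-right",tri((668,375),(222,30)),"front-left",tri((408,434),(455,122)))
print("cover rear-left",tri((372,142),(300,318)),"rear-right",tri((583,98),(98,222)))
print("cover front-left",tri((430,434),(435,116)),"fr right",tri((645,382),(243,42)))
E
python3 m.py
```

```text
ears [0.56498155 0.1346411  0.004     ] [ 0.60359884 -0.01582778  0.004     ] mid [0.58429019 0.05940666 0.004     ] dist 0.15534534769914685
yaw 14.394084867889678
ear scene [0.56600143 0.1316667  0.004     ]
deep top [0.5116623 0.2346292 0.04     ] scene [0.51268694 0.23322544 0.04      ]
short top [0.6010999  0.26958188 0.026     ] scene [0.60302442 0.26781034 0.026     ]
[[ 0.6482  0.1462  0.065 ]
 [ 0.6834  0.0138  0.065 ]
 [ 0.5228 -0.0272  0.065 ]
 [ 0.4891  0.1047  0.065 ]]
frame c [0.58589284 0.05938062 0.065     ] [np.float64(0.1644), np.float64(0.1371), np.float64(0.1657), np.float64(0.1361)]
14.296061041576337
14.639663543971405
14.854984763790524
14.334881433352912
rear-left (array([0.64754212, 0.14366135, 0.07649368]), np.float64(0.002690687094610618)) rear-right (array([0.68194605, 0.0132819 , 0.07593476]), np.float64(0.0011592167963795665)) front-right (array([ 0.52293631, -0.02726042,  0.06562899]), np.float64(0.0003362242480356885)) front-left (array([0.49012708, 0.10316583, 0.0680919 ]), np.float64(0.0030572658270926045))
cover rear-left (array([0.63766652, 0.12698953, 0.07350932]), np.float64(0.0010688712152828494)) rear-right (array([0.66287282, 0.02048081, 0.074612  ]), np.float64(0.00033790338089875743))
cover front-left (array([0.49064447, 0.09192381, 0.06419205]), np.float64(0.004037254011523089)) fr right (array([ 0.51908515, -0.0157111 ,  0.0619446 ]), np.float64(0.0004129960702614858))
```

```bash
cat >> h.py <<'E'
from scipy.spatial.transform import Rotation as Ro
C=np.array([.5850,.0592]); YAW=14.4
ex=np.array([np.cos(np.radians(YAW)),np.sin(np.radians(YAW))]); ey=np.array([-ex[1],ex[0]])
def loc(p): d=np.array(p[:2])-C; return np.array([d@ex,d@ey])
def wor(x,y,z): return np.array([*(C+x*ex+y*ey),z])
def st():
    s=ctrl.read_state(); R=Ro.from_euler("xyz",s["ee_rot"],degrees=True).as_matrix(); return s,R
def go(target,target_yaw=None):
    s,R=st(); p=s["tool_pos"]
    print("t",s["t"],"tcp",p.round(4),"loc",(loc(p)*1000).round(1),"F",s["contact_force"].round(2),"op",s["opening"])
    print("R",R.round(3).tolist())
    zl=np.degrees(np.arctan2(R[1,2],R[0,2])); yl=np.degrees(np.arctan2(ey[1],ey[0]))
    print("jaw az",zl,"want",yl)
    if target is not None: print("shift mm in tool axes",(R.T@(np.array(target)-p)*1000).round(1))
E
python3 - <<'E'
from h import *
go(wor(.04,0,.10))
s,R=st()
for k in (yl:=104.4,yl-180):
    print(k)
E
```

```text
t 0.15 tcp [ 0.1421 -0.557   0.2308] loc [-582.2 -486.7] F [-0.01 -0.52 -0.67] op 0.08552577178240953
R [[-0.0, 0.969, 0.247], [0.001, 0.247, -0.969], [-1.0, 0.0, -0.001]]
jaw az -75.68879888367962 want 104.4
shift mm in tool axes [ 131.3  621.4 -487.5]
104.4
-75.6
```

Tool y already points along the case's x, and tool z along the case's −y. I'll travel with the fingers shut.

Request:
servo_tool(
  moves=[
    {"grip": 0,"y": 47,"z": -37},
    {"y": 47,"z": -37,"grip": 0},
    {"y": 47,"z": -37,"grip": 0},
    {"y": 47,"z": -37,"grip": 0},
    {"y": 47,"z": -37,"grip": 0},
  ],
  grip_force=40,
)

```text
invalid input at $.moves[0]: expected keys grip, x, y, z, roll
```

Request:
servo_tool(
  moves=[
    {"grip": 0,"y": 47,"z": -37},
    {"y": 47,"z": -37,"grip": 0},
    {"y": 47,"z": -37,"grip": 0},
    {"y": 47,"z": -37,"grip": 0},
    {"y": 47,"z": -37,"grip": 0},
  ],
)

```text
invalid input at $.moves[0]: expected keys grip, x, y, z, roll
```

```bash
python3 - <<'E'
from h import *
go(wor(.04,0,.10))
E
```

```text
t 0.15 tcp [ 0.1421 -0.557   0.2308] loc [-582.2 -486.7] F [-0.01 -0.52 -0.67] op 0.08552577178240953
R [[-0.0, 0.969, 0.247], [0.001, 0.247, -0.969], [-1.0, 0.0, -0.001]]
jaw az -75.68879888367962 want 104.4
shift mm in tool axes [ 131.3  621.4 -487.5]
```

Every row needs all five keys.

Request:
servo_tool(
  moves=[
    {"grip": 0,"x": 0,"y": 47,"z": -37,"roll": 0},
    {"grip": 0,"x": 0,"y": 47,"z": -37,"roll": 0},
    {"grip": 0,"x": 0,"y": 47,"z": -37,"roll": 0},
    {"grip": 0,"x": 0,"y": 47,"z": -37,"roll": 0},
    {"grip": 0,"x": 0,"y": 47,"z": -37,"roll": 0},
  ],
  grip_force=40,
)

```text
t: 0.78
tool_pos: [0.3248, -0.3181, 0.2313]
ee_rot: [69.4, 90.0, -6.3]
contact_force: [0.8, -1.1, 0.4]
opening: 0.0001
```

Request:
servo_tool(
  moves=[
    {"grip": 0,"x": 0,"y": 47,"z": -37,"roll": 0},
    {"grip": 0,"x": 0,"y": 47,"z": -37,"roll": 0},
    {"grip": 0,"x": 0,"y": 47,"z": -37,"roll": 0},
    {"grip": 0,"x": 0,"y": 47,"z": -37,"roll": 0},
    {"grip": 0,"x": 0,"y": 47,"z": -37,"roll": 0},
  ],
)

```text
t: 1.4
tool_pos: [0.5069, -0.0805, 0.2313]
ee_rot: [56.0, 90.0, -19.6]
contact_force: [1.1, -1.2, 0.9]
opening: -0.0001
```

```bash
python3 - <<'E'
from h import *
go(wor(.04,0,.10))
E
```

```text
t 1.4 tcp [ 0.5069 -0.0805  0.2313] loc [-110.4 -115.9] F [ 1.12 -1.22  0.87] op -8.660385208191353e-05
R [[0.0, 0.969, 0.247], [-0.0, 0.247, -0.969], [-1.0, 0.0, 0.0]]
jaw az -75.6773696645608 want 104.4
shift mm in tool axes [ 131.3  150.2 -116.1]
```

Request:
servo_tool(
  moves=[
    {"grip": 0,"x": 0,"y": 45,"z": -39,"roll": 0},
    {"grip": 0,"x": 20,"y": 45,"z": -39,"roll": 0},
    {"grip": 0,"x": 30,"y": 45,"z": -38,"roll": 0},
    {"grip": 0,"x": 45,"y": 10,"z": 0,"roll": 0},
    {"grip": 0,"x": 36,"y": 0,"z": 0,"roll": 0},
  ],
)

```text
t: 2.02
tool_pos: [0.6158, 0.0639, 0.0996]
ee_rot: [-108.4, 89.9, 176.0]
contact_force: [0.7, -0.5, 0.3]
opening: -0.0
```

```bash
python3 - <<'E'
from h import *
go(wor(.04,0,.075))
im=ctrl.capture("wrist");cv2.imwrite("pics/w1.png",im[:,:,::-1])
E
```

```text
t 2.025 tcp [0.6158 0.0639 0.0996] loc [31.  -3.1] F [ 0.68 -0.52  0.31] op -4.3374874334888366e-05
R [[-0.002, 0.969, 0.249], [0.0, 0.249, -0.969], [-1.0, -0.002, -0.001]]
jaw az -75.6077738522438 want 104.4
shift mm in tool axes [24.6  9.1 -3.1]
```

View pics/w1.png

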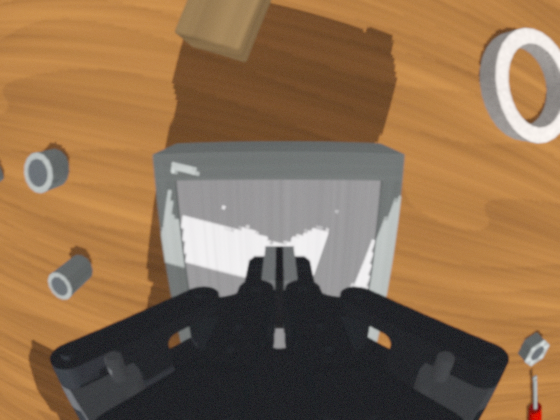

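The wrist view shows the fingertip centred over the cover, at pixel (280,250), between the side lips. Now down to just above the cover.

Request:
servo_tool(
  moves=[
    {"grip": 0,"x": 10,"y": 0,"z": -3,"roll": 0},
    {"grip": 0,"x": 10,"y": 0,"z": 0,"roll": 0},
    {"grip": 0,"x": 2,"y": 0,"z": 0,"roll": 0},
    {"grip": 0,"x": 0,"y": 0,"z": 0,"roll": 0},
  ],
)

```text
t: 2.58
tool_pos: [0.6154, 0.0658, 0.0808]
ee_rot: [80.3, 89.9, 4.6]
contact_force: [-0.3, -0.3, 0.2]
opening: 0.0001
```

Request:
servo_tool(
  moves=[
    {"grip": 0,"x": 1,"y": 0,"z": 0,"roll": 0},
    {"grip": 0,"x": 1,"y": 0,"z": 0,"roll": 0},
    {"grip": 0,"x": 0,"y": 0,"z": 0,"roll": 0},
  ],
)

```text
t: 2.95
tool_pos: [0.6151, 0.0659, 0.0781]
ee_rot: [176.5, 90.0, 100.8]
contact_force: [-0.1, 0.7, -0.5]
opening: 0.0
```

Request:
servo_tool(
  moves=[
    {"grip": 0,"x": 1,"y": 0,"z": 0,"roll": 0},
    {"grip": 0,"x": 1,"y": 0,"z": 0,"roll": 0},
    {"grip": 0,"x": 1,"y": 0,"z": 0,"roll": 0},
    {"grip": 0,"x": 1,"y": 0,"z": 0,"roll": 0},
    {"grip": 0,"x": 0,"y": 0,"z": 0,"roll": 0},
  ],
)

```text
t: 3.58
tool_pos: [0.6151, 0.0659, 0.074]
ee_rot: [-145.0, 90.0, 139.3]
contact_force: [-0.2, 0.8, -0.0]
opening: -0.0001
```

Request:
servo_tool(
  moves=[
    {"grip": 0,"x": 1,"y": 0,"z": 0,"roll": 0},
    {"grip": 0,"x": 0.5,"y": 0,"z": 0,"roll": 0},
    {"grip": 0,"x": 0,"y": 0,"z": 0,"roll": 0},
  ],
)

```text
t: 3.95
tool_pos: [0.6151, 0.0659, 0.0725]
ee_rot: [-131.6, 90.0, 152.8]
contact_force: [0.8, 0.1, 0.5]
opening: 0.0
```

Request:
servo_tool(
  moves=[
    {"grip": 0,"x": 0.5,"y": 0,"z": 0,"roll": 0},
    {"grip": 0,"x": 0.3,"y": 0,"z": 0,"roll": 0},
    {"grip": 0,"x": 0,"y": 0,"z": 0,"roll": 0},
  ],
)

```text
t: 4.32
tool_pos: [0.6151, 0.0659, 0.0717]
ee_rot: [177.4, 90.0, 101.7]
contact_force: [-0.8, -0.2, -0.3]
opening: -0.0001
```

Request:
servo_tool(
  moves=[
    {"grip": 0,"x": 0.5,"y": 0,"z": 0,"roll": 0},
    {"grip": 0,"x": 0.3,"y": 0,"z": 0,"roll": 0},
    {"grip": 0,"x": 0,"y": 0,"z": 0,"roll": 0},
  ],
)

```text
t: 4.7
tool_pos: [0.6151, 0.0659, 0.0709]
ee_rot: [-152.4, 90.0, 131.9]
contact_force: [0.4, 0.0, 0.4]
opening: 0.0001
```

Request:
servo_tool(
  moves=[
    {"grip": 0,"x": 0.5,"y": 0,"z": 0,"roll": 0},
    {"grip": 0,"x": 0.3,"y": 0,"z": 0,"roll": 0},
    {"grip": 0,"x": 0,"y": 0,"z": 0,"roll": 0},
  ],
)

```text
t: 5.08
tool_pos: [0.6151, 0.0659, 0.0701]
ee_rot: [-147.3, 90.0, 137.1]
contact_force: [0.4, 0.9, 0.6]
opening: -0.0003
```

Request:
servo_tool(
  moves=[
    {"grip": 0,"x": 0.5,"y": 0,"z": 0,"roll": 0},
    {"grip": 0,"x": 0.2,"y": 0,"z": 0,"roll": 0},
    {"grip": 0,"x": 0,"y": 0,"z": 0,"roll": 0},
  ],
)

```text
t: 5.45
tool_pos: [0.6151, 0.0659, 0.0695]
ee_rot: [-178.2, 90.0, 106.1]
contact_force: [-0.2, 0.4, 0.2]
opening: -0.0002
```

Request:
servo_tool(
  moves=[
    {"grip": 0,"x": 0.5,"y": 0,"z": 0,"roll": 0},
    {"grip": 0,"x": 0.3,"y": 0,"z": 0,"roll": 0},
    {"grip": 0,"x": 0,"y": 0,"z": 0,"roll": 0},
  ],
)

```text
t: 5.82
tool_pos: [0.6151, 0.0659, 0.0686]
ee_rot: [-153.8, 90.0, 130.5]
contact_force: [-0.0, -0.6, -0.6]
opening: -0.0004
```

Request:
servo_tool(
  moves=[
    {"grip": 0,"x": 0.4,"y": 0,"z": 0,"roll": 0},
    {"grip": 0,"x": 0.3,"y": 0,"z": 0,"roll": 0},
    {"grip": 0,"x": 0,"y": 0,"z": 0,"roll": 0},
  ],
)

```text
t: 6.2
tool_pos: [0.6152, 0.0659, 0.0681]
ee_rot: [106.2, 90.0, 30.5]
contact_force: [-0.2, 0.1, 0.7]
opening: 0.0001
```

Request:
servo_tool(
  moves=[
    {"grip": 0,"x": 0.4,"y": 0,"z": 0,"roll": 0},
    {"grip": 0,"x": 0.4,"y": 0,"z": 0,"roll": 0},
    {"grip": 0,"x": 0,"y": 0,"z": 0,"roll": 0},
  ],
)

```text
t: 6.58
tool_pos: [0.6153, 0.0659, 0.0676]
ee_rot: [84.8, 90.0, 9.1]
contact_force: [-1.4, 0.1, 7.1]
opening: 0.0001
```

Request:
servo_tool(
  moves=[
    {"grip": 0,"x": 0.3,"y": 0,"z": 0,"roll": 0},
    {"grip": 0,"x": 0.3,"y": 0,"z": 0,"roll": 0},
    {"grip": 0,"x": 0,"y": 0,"z": 0,"roll": 0},
  ],
)

```text
t: 6.95
tool_pos: [0.6153, 0.0659, 0.0673]
ee_rot: [83.1, 90.0, 7.4]
contact_force: [-2.8, -0.4, 10.0]
opening: -0.0003
```

Contact came at z ≈ 0.068. I'll bring the push to about 15 N and start dragging, following the 3° slope.

Request:
servo_tool(
  moves=[
    {"grip": 0,"x": 0.4,"y": 0,"z": 0,"roll": 0},
    {"grip": 0,"x": 0.4,"y": 0,"z": 0,"roll": 0},
    {"grip": 0,"x": 0,"y": 0,"z": 0,"roll": 0},
  ],
)

```text
t: 7.32
tool_pos: [0.6154, 0.0659, 0.0669]
ee_rot: [78.8, 89.9, 3.1]
contact_force: [-5.2, -0.2, 15.3]
opening: 0.0002
```

Request:
servo_tool(
  moves=[
    {"grip": 0,"x": 0.05,"y": -1,"z": 0,"roll": 0},
    {"grip": 0,"x": 0.1,"y": -2,"z": 0,"roll": 0},
    {"grip": 0,"x": 0.1,"y": -2,"z": 0,"roll": 0},
  ],
)

```text
t: 7.7
tool_pos: [0.6117, 0.0649, 0.067]
ee_rot: [83.9, 89.8, 8.2]
contact_force: [3.9, 2.4, 12.4]
opening: -0.0001
```

Request:
servo_tool(
  moves=[
    {"grip": 0,"x": 0.4,"y": -2,"z": 0,"roll": 0},
    {"grip": 0,"x": 0.2,"y": -3,"z": 0,"roll": 0},
    {"grip": 0,"x": 0.15,"y": -3,"z": 0,"roll": 0},
  ],
)

```text
t: 8.07
tool_pos: [0.6041, 0.063, 0.0665]
ee_rot: [83.4, 89.7, 7.7]
contact_force: [4.6, 3.5, 13.7]
opening: -0.0002
```

```bash
python3 - <<'E'
from h import *
go(None)
im=ctrl.capture("wrist");cv2.imwrite("pics/w2.png",im[100:350,100:450,::-1])
E
```

```text
t 8.075 tcp [0.6041 0.063  0.0665] loc [19.4 -1.1] F [ 4.56  3.49 13.67] op -0.00020563491468548637
R [[0.005, 0.969, 0.247], [0.001, 0.247, -0.969], [-1.0, 0.005, 0.001]]
jaw az -75.68449102811593 want 104.4
```

View pics/w2.png

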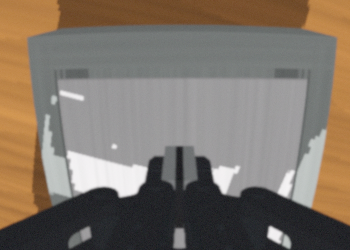

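A dark gap now shows behind the cover (crop row ~73), so it is moving with the tip. I'll continue.

Request:
servo_tool(
  moves=[
    {"grip": 0,"x": 0.3,"y": -4,"z": 0,"roll": 0},
    {"grip": 0,"x": 0.25,"y": -4,"z": 0,"roll": 0},
    {"grip": 0,"x": 0.2,"y": -4,"z": 0,"roll": 0},
  ],
)

```text
t: 8.5
tool_pos: [0.5925, 0.06, 0.0658]
ee_rot: [83.0, 89.7, 7.3]
contact_force: [4.9, 2.6, 13.9]
opening: -0.0002
```

Request:
servo_tool(
  moves=[
    {"grip": 0,"x": 0.2,"y": -4,"z": 0,"roll": 0},
    {"grip": 0,"x": 0.2,"y": -4,"z": 0,"roll": 0},
    {"grip": 0,"x": 0.2,"y": -4,"z": 0,"roll": 0},
  ],
)

```text
t: 8.88
tool_pos: [0.5808, 0.057, 0.0652]
ee_rot: [82.4, 89.7, 6.7]
contact_force: [4.1, 3.5, 15.4]
opening: 0.0003
```

Request:
servo_tool(
  moves=[
    {"grip": 0,"x": 0.2,"y": -4,"z": 0,"roll": 0},
    {"grip": 0,"x": 0.2,"y": -4,"z": 0,"roll": 0},
    {"grip": 0,"x": 0.2,"y": -4,"z": 0,"roll": 0},
    {"grip": 0,"x": 0.2,"y": -4,"z": 0,"roll": 0},
  ],
)

```text
t: 9.38
tool_pos: [0.5653, 0.053, 0.0643]
ee_rot: [82.1, 89.7, 6.4]
contact_force: [5.7, 3.1, 14.5]
opening: -0.0001
```

Request:
servo_tool(
  moves=[
    {"grip": 0,"x": 0.2,"y": -4,"z": 0,"roll": 0},
    {"grip": 0,"x": 0.2,"y": -4,"z": 0,"roll": 0},
    {"grip": 0,"x": 0.2,"y": -4,"z": 0,"roll": 0},
    {"grip": 0,"x": 0.2,"y": -4,"z": 0,"roll": 0},
  ],
)

```text
t: 9.88
tool_pos: [0.5498, 0.0491, 0.0635]
ee_rot: [82.3, 89.7, 6.6]
contact_force: [4.6, 2.9, 15.2]
opening: 0.0001
```

```bash
python3 - <<'E'
from h import *
go(None)
im=ctrl.capture("wrist");cv2.imwrite("pics/w3.png",im[:,:,::-1])
E
```

```text
t 9.875 tcp [0.5498 0.0491 0.0635] loc [-36.6  -1.1] F [ 4.62  2.86 15.2 ] op 0.00012199655789148589
R [[0.005, 0.969, 0.247], [0.001, 0.247, -0.969], [-1.0, 0.005, 0.001]]
jaw az -75.68633770079448 want 104.4
```

View pics/w3.png

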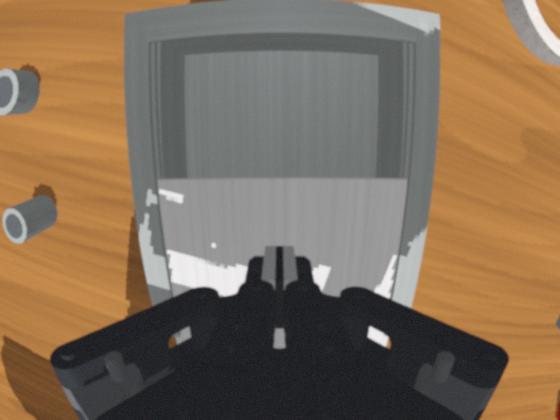

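The rear bay is opening, with the cover's edge at row 178. About 20 mm more to go.

Request:
servo_tool(
  moves=[
    {"grip": 0,"x": 0.2,"y": -4,"z": 0,"roll": 0},
    {"grip": 0,"x": 0.2,"y": -4,"z": 0,"roll": 0},
    {"grip": 0,"x": 0.2,"y": -4,"z": 0,"roll": 0},
    {"grip": 0,"x": 0.2,"y": -4,"z": 0,"roll": 0},
    {"grip": 0,"x": 0.2,"y": -4,"z": 0,"roll": 0},
  ],
)

```text
t: 10.55
tool_pos: [0.5305, 0.0441, 0.0624]
ee_rot: [81.3, 89.7, 5.7]
contact_force: [5.3, 3.8, 14.3]
opening: -0.0
```

```bash
python3 - <<'E'
from h import *
go(None)
c=ctrl.get_calibration("wrist")
im=ctrl.capture("wrist");cv2.imwrite("pics/w4.png",im[:,:,::-1])
g=cv2.cvtColor(im,cv2.COLOR_RGB2GRAY).astype(float)
for u in (230,290,330):
    col=cv2.GaussianBlur(g,(5,3),0)[100:240,u]; d=np.diff(col); v=100+d.argmax(); p=onz("wrist",u,v+.5,.0655,c)
    print(u,v,loc(p)*1000)
E
```

```text
t 10.55 tcp [0.5305 0.0441 0.0624] loc [-56.6  -1.1] F [ 5.25  3.75 14.25] op -4.719490931708655e-05
R [[0.005, 0.969, 0.247], [0.0, 0.247, -0.969], [-1.0, 0.005, 0.001]]
jaw az -75.68938510545458 want 104.4
230 177 [-14.63969237  19.63129597]
290 177 [-14.76358414  -6.57704257]
330 177 [-14.67812356 -24.12266949]
```

View pics/w4.png

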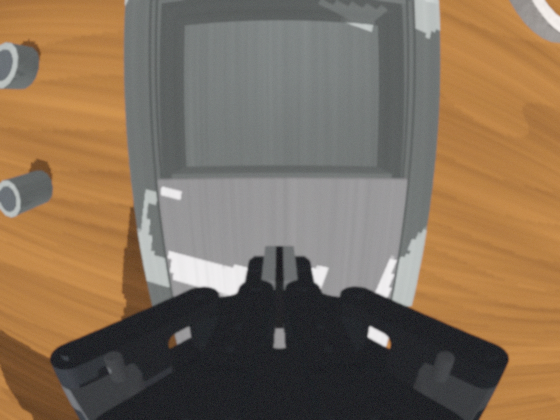

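The cover is open about 88 mm. I'll lift off and check the deep socket's position.

Request:
servo_tool(
  moves=[
    {"grip": 0,"x": -10,"y": 0,"z": 0,"roll": 0},
    {"grip": 0,"x": -40,"y": 0,"z": 0,"roll": 0},
    {"grip": 60,"x": -30,"y": 0,"z": -20,"roll": 0},
    {"grip": 80,"x": 0,"y": 0,"z": -50,"roll": 0},
    {"grip": 80,"x": 0,"y": 10,"z": -50,"roll": 0},
  ],
)

```text
t: 11.22
tool_pos: [0.5084, 0.1636, 0.1415]
ee_rot: [90.3, 90.0, 14.6]
contact_force: [0.5, -0.9, 0.6]
opening: 0.0543
```

Request:
servo_tool(
  moves=[
    {"grip": 80,"x": 0,"y": 10,"z": -40,"roll": 0},
    {"grip": 80,"x": 0,"y": 0,"z": 0,"roll": 0},
  ],
)

```text
t: 11.48
tool_pos: [0.5081, 0.2061, 0.1408]
ee_rot: [-129.8, 90.0, 154.7]
contact_force: [0.3, -0.1, -0.8]
opening: 0.0682
```

```bash
python3 - <<'E'
from h import *
go([.5122,.2340,.10])
c=ctrl.get_calibration("wrist")
im=ctrl.capture("wrist");cv2.imwrite("pics/w5.png",im[:,:,::-1])
print(proj("wrist",[.5122,.234,.04],c),proj("wrist",[.5122,.234,.0],c))
im=ctrl.capture("top");cv2.imwrite("pics/t5.png",im[100:300,130:330,::-1].repeat(3,0).repeat(3,1))
E
```

```text
t 11.475 tcp [0.5081 0.2061 0.1408] loc [-37.9 161.4] F [ 0.3  -0.15 -0.8 ] op 0.06818651826915566
R [[-0.001, 0.968, 0.25], [0.0, 0.25, -0.968], [-1.0, -0.0, -0.0]]
jaw az -75.51162917950232 want 104.4
shift mm in tool axes [ 40.8  10.9 -26. ]
[244.3816388  193.15316881] [249.05776073 182.99466156]
```

View pics/w5.png

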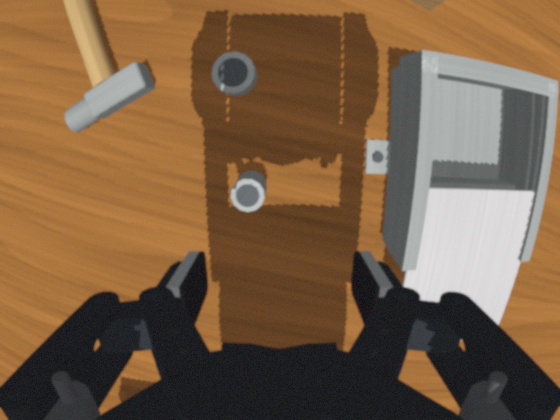

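View pics/t5.png

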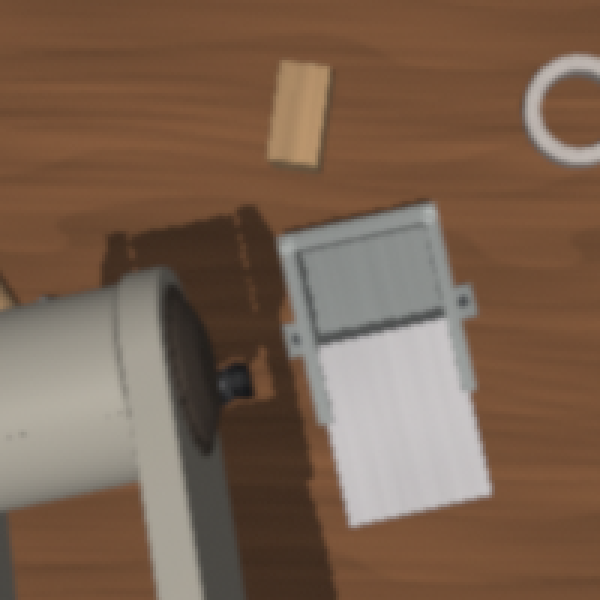

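The cover is wide open. The wrist view shows the deep socket's top at (248,194), against a predicted (244,193).

```bash
python3 - <<'E'
from h import *
p=onz("wrist",248,194,.04); print(p,loc(p)*1000); p[2]=.01; p[:2]=(p[:2]+[.5122,.2338])/2
go(p)
E
```

```text
[0.51263359 0.22880315 0.04      ] [-27.91429738 182.27154759]
t 11.575 tcp [0.5085 0.2038 0.1407] loc [-38.1 159.1] F [-0.4  -1.28 -0.21] op 0.06826176086566019
R [[-0.001, 0.969, 0.248], [-0.0, 0.248, -0.969], [-1.0, -0.001, 0.0]]
jaw az -75.63433799515693 want 104.4
shift mm in tool axes [130.7  10.7 -25.7]
```

Request:
servo_tool(
  moves=[
    {"grip": 80,"x": 10,"y": 11,"z": -27,"roll": 0},
    {"grip": 80,"x": 40,"y": 0,"z": 0,"roll": 0},
    {"grip": 80,"x": 20,"y": 0,"z": 0,"roll": 0},
    {"grip": 80,"x": 0,"y": 0,"z": 0,"roll": 0},
  ],
)

```text
t: 12.08
tool_pos: [0.5121, 0.2314, 0.0697]
ee_rot: [-85.4, 89.8, -161.2]
contact_force: [0.5, 0.3, 0.2]
opening: 0.0685
```

```bash
python3 - <<'E'
from h import *
c=ctrl.get_calibration("wrist")
im=ctrl.capture("wrist");cv2.imwrite("pics/w6.png",im[:,:,::-1])
go([.5124,.2325,.010])
print(proj("wrist",[.5124,.2325,.04],c),proj("wrist",[.5124,.2325,.0],c))
E
```

```text
t 12.125 tcp [0.5128 0.2318 0.071 ] loc [-27.  185.1] F [0.2  0.09 0.25] op 0.06835999020687472
R [[-0.001, 0.969, 0.246], [-0.0, 0.246, -0.969], [-1.0, -0.001, 0.0]]
jaw az -75.75308306045949 want 104.4
shift mm in tool axes [61.  -0.2 -0.8]
[276.14214734 239.35101677] [276.63207406 218.02407505]
```

View pics/w6.png

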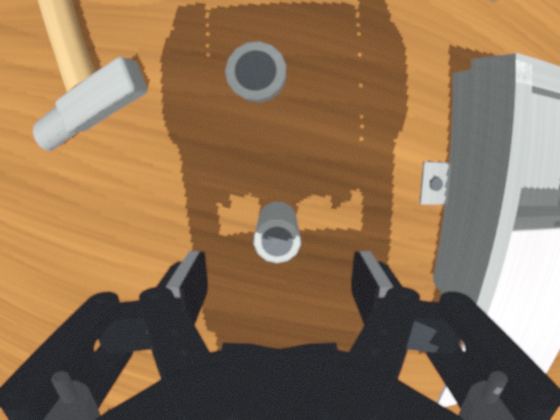

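The socket's top is at (277,240), where predicted. Descend and grip.

Request:
servo_tool(
  moves=[
    {"grip": 80,"x": 25,"y": 0,"z": -1,"roll": 0},
    {"grip": 80,"x": 25,"y": 0,"z": 0,"roll": 0},
    {"grip": 80,"x": 10,"y": 0,"z": 0,"roll": 0},
    {"grip": 80,"x": 0,"y": 0,"z": 0,"roll": 0},
    {"grip": 0,"x": 0,"y": 0,"z": 0,"roll": 0},
  ],
  grip_force=40,
)

```text
t: 12.75
tool_pos: [0.5132, 0.2338, 0.0121]
ee_rot: [95.5, 89.9, 19.8]
contact_force: [0.4, 0.2, -0.5]
opening: 0.0513
```

Request:
servo_tool(
  moves=[
    {"grip": 0,"x": 0,"y": 0,"z": 0,"roll": 0},
    {"grip": 0,"x": 0,"y": 0,"z": 0,"roll": 0},
    {"grip": 0,"x": 0,"y": 0,"z": 0,"roll": 0},
    {"grip": 0,"x": 0,"y": 0,"z": 0,"roll": 0},
  ],
)

```text
t: 13.25
tool_pos: [0.5129, 0.2339, 0.0117]
ee_rot: [98.1, 89.9, 22.4]
contact_force: [-1.3, -0.8, 6.9]
opening: 0.0249
```

Request:
servo_tool(
  moves=[
    {"grip": 0,"x": 0,"y": 0,"z": 0,"roll": 0},
    {"grip": 0,"x": -10,"y": 0,"z": 0,"roll": 0},
    {"grip": 0,"x": -30,"y": 0,"z": 0,"roll": 0},
    {"grip": 0,"x": -40,"y": 0,"z": 0,"roll": 0},
    {"grip": 0,"x": -40,"y": 0,"z": 0,"roll": 0},
  ],
)

```text
t: 13.88
tool_pos: [0.5122, 0.2337, 0.1327]
ee_rot: [119.4, 90.0, 43.7]
contact_force: [0.2, 0.0, -1.8]
opening: 0.0249
```

```bash
python3 - <<'E'
from h import *
im=ctrl.capture("wrist");cv2.imwrite("pics/w7.png",im[:,:,::-1])
go(wor(.032,0,.13))
E
```

```text
t 13.925 tcp [0.514  0.2343 0.1383] loc [-25.2 187.2] F [1.39 1.14 6.62] op 0.0245684211410139
R [[0.006, 0.969, 0.247], [0.002, 0.247, -0.969], [-1.0, 0.007, -0.0]]
jaw az -75.67990751505067 want 104.4
shift mm in tool axes [  8.6  57.4 187.1]
```

View pics/w7.png

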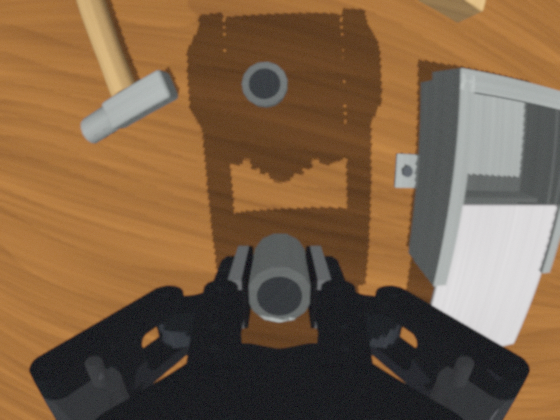

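The socket is held upright between the pads. Now carry it over the rear bay.

Request:
servo_tool(
  moves=[
    {"grip": 0,"x": 0,"y": 10,"z": 37,"roll": 0},
    {"grip": 0,"x": 0,"y": 13,"z": 45,"roll": 0},
    {"grip": 0,"x": 0,"y": 13,"z": 45,"roll": 0},
    {"grip": 0,"x": 0,"y": 13,"z": 40,"roll": 0},
    {"grip": 0,"x": 0,"y": 6,"z": 20,"roll": 0},
  ],
)

```text
t: 14.55
tool_pos: [0.6127, 0.0644, 0.131]
ee_rot: [68.8, 90.0, -7.0]
contact_force: [-0.3, -0.1, -0.5]
opening: 0.0248
```

Request:
servo_tool(
  moves=[
    {"grip": 0,"x": 0,"y": 0,"z": 0,"roll": 0},
    {"grip": 0,"x": 0,"y": 0,"z": 0,"roll": 0},
  ],
)

```text
t: 14.8
tool_pos: [0.6115, 0.067, 0.1309]
ee_rot: [-157.3, 90.0, 127.1]
contact_force: [0.5, 0.4, -1.7]
opening: 0.0251
```

```bash
python3 - <<'E'
from h import *
im=ctrl.capture("wrist");cv2.imwrite("pics/w8.png",im[:,:,::-1])
im=ctrl.capture("scene");cv2.imwrite("pics/s8.png",im[100:300,200:400,::-1].repeat(3,0).repeat(3,1))
go(wor(.030,0,.0165))
E
```

```text
t 14.9 tcp [0.6115 0.0672 0.131 ] loc [27.7  1.1] F [ 0.17 -0.15 -1.77] op 0.024428322557636592
R [[0.0, 0.969, 0.248], [0.0, 0.248, -0.969], [-1.0, 0.0, -0.0]]
jaw az -75.61859295061703 want 104.4
shift mm in tool axes [114.5   2.3   1.2]
```

View pics/w8.png

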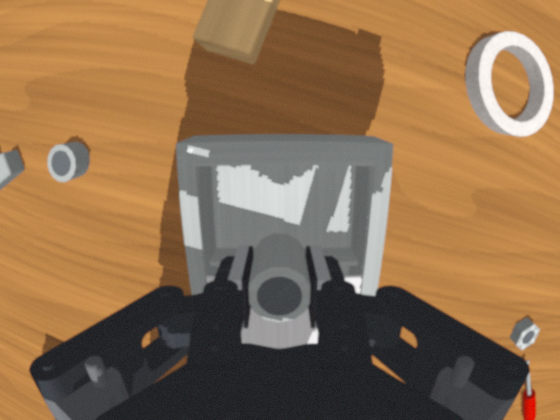

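View pics/s8.png

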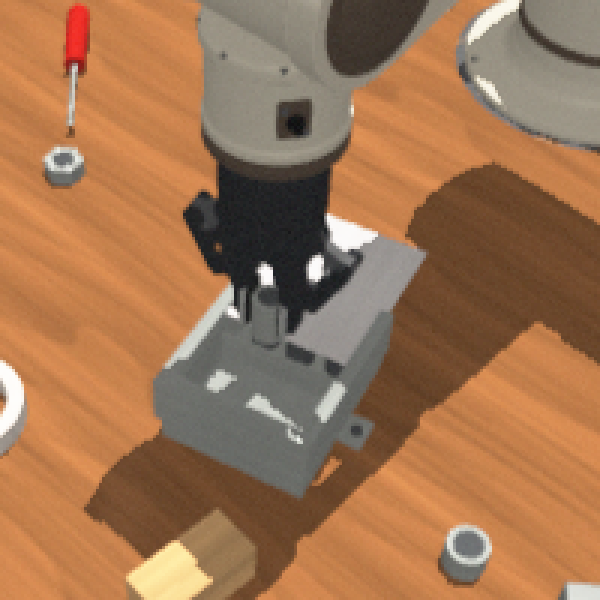

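The socket hangs centred over the bay at local (28, 1) mm. Now lower it.

Request:
servo_tool(
  moves=[
    {"grip": 0,"x": 15,"y": 2,"z": 1,"roll": 0},
    {"grip": 0,"x": 20,"y": 0,"z": 0,"roll": 0},
    {"grip": 0,"x": 20,"y": 0,"z": 0,"roll": 0},
    {"grip": 0,"x": 10,"y": 0,"z": 0,"roll": 0},
  ],
)

```text
t: 15.4
tool_pos: [0.6134, 0.066, 0.0639]
ee_rot: [-109.4, 89.9, 174.9]
contact_force: [-0.6, 0.1, -1.5]
opening: 0.0249
```

Request:
servo_tool(
  moves=[
    {"grip": 0,"x": 10,"y": 0,"z": 0,"roll": 0},
    {"grip": 0,"x": 10,"y": 0,"z": 0,"roll": 0},
    {"grip": 0,"x": 10,"y": 0,"z": 0,"roll": 0},
    {"grip": 0,"x": 0,"y": 0,"z": 0,"roll": 0},
  ],
)

```text
t: 15.9
tool_pos: [0.6138, 0.0657, 0.035]
ee_rot: [-112.2, 89.9, 172.1]
contact_force: [-0.0, 0.1, -1.2]
opening: 0.0249
```

Request:
servo_tool(
  moves=[
    {"grip": 0,"x": 8,"y": 0,"z": 0,"roll": 0},
    {"grip": 0,"x": 6,"y": 0,"z": 0,"roll": 0},
    {"grip": 0,"x": 0,"y": 0,"z": 0,"roll": 0},
  ],
)

```text
t: 16.27
tool_pos: [0.6138, 0.0656, 0.0212]
ee_rot: [-113.2, 89.9, 171.1]
contact_force: [0.0, 0.1, -0.8]
opening: 0.0248
```

Request:
servo_tool(
  moves=[
    {"grip": 0,"x": 2,"y": 0,"z": 0,"roll": 0},
    {"grip": 0,"x": 2,"y": 0,"z": 0,"roll": 0},
    {"grip": 0,"x": 0,"y": 0,"z": 0,"roll": 0},
  ],
)

```text
t: 16.65
tool_pos: [0.6141, 0.0657, 0.0177]
ee_rot: [-149.2, 90.0, 135.1]
contact_force: [-0.3, -0.2, -1.6]
opening: 0.0246
```

Request:
servo_tool(
  moves=[
    {"grip": 0,"x": 1,"y": 0,"z": 0,"roll": 0},
    {"grip": 0,"x": 0.5,"y": 0,"z": 0,"roll": 0},
    {"grip": 0,"x": 0,"y": 0,"z": 0,"roll": 0},
  ],
)

```text
t: 17.02
tool_pos: [0.6141, 0.0657, 0.0163]
ee_rot: [-162.9, 90.0, 121.4]
contact_force: [0.7, -0.4, -0.7]
opening: 0.0246
```

Request:
servo_tool(
  moves=[
    {"grip": 0,"x": 0.5,"y": 0,"z": 0,"roll": 0},
    {"grip": 0,"x": 0.5,"y": 0,"z": 0,"roll": 0},
    {"grip": 0,"x": 0,"y": 0,"z": 0,"roll": 0},
  ],
)

```text
t: 17.4
tool_pos: [0.6142, 0.0657, 0.0158]
ee_rot: [89.6, 90.0, 13.9]
contact_force: [-2.5, -0.2, 5.2]
opening: 0.0247
```

Request:
servo_tool(
  moves=[
    {"grip": 0,"x": 0.5,"y": 0,"z": 0,"roll": 0},
    {"grip": 0,"x": 0.3,"y": 0,"z": 0,"roll": 0},
    {"grip": 0,"x": 0,"y": 0,"z": 0,"roll": 0},
  ],
)

```text
t: 17.77
tool_pos: [0.6143, 0.0656, 0.0157]
ee_rot: [80.2, 90.0, 4.5]
contact_force: [-6.1, -0.4, 15.1]
opening: 0.0246
```

It's seated on the floor, with 15 N up at z 0.0157 as expected. I'll relieve that and release.

Request:
servo_tool(
  moves=[
    {"grip": 0,"x": -0.8,"y": 0,"z": 0,"roll": 0},
    {"grip": 45,"x": 0,"y": 0,"z": 0,"roll": 0},
    {"grip": 45,"x": 0,"y": 0,"z": 0,"roll": 0},
    {"grip": 50,"x": 0,"y": 0,"z": 0,"roll": 0},
    {"grip": 50,"x": 0,"y": 0,"z": 0,"roll": 0},
  ],
)

```text
t: 18.4
tool_pos: [0.6143, 0.0653, 0.0153]
ee_rot: [24.5, 90.0, -51.2]
contact_force: [0.6, -4.2, -0.8]
opening: 0.0426
```

Request:
servo_tool(
  moves=[
    {"grip": 50,"x": -5,"y": 0,"z": 0,"roll": 0},
    {"grip": 50,"x": -10,"y": 0,"z": 0,"roll": 0},
    {"grip": 50,"x": -20,"y": 0,"z": 0,"roll": 0},
    {"grip": 50,"x": -40,"y": 0,"z": 0,"roll": 0},
    {"grip": 50,"x": -40,"y": 0,"z": 0,"roll": 0},
  ],
)

```text
t: 19.02
tool_pos: [0.6141, 0.0658, 0.133]
ee_rot: [88.1, 90.0, 12.4]
contact_force: [-0.1, -0.3, 0.5]
opening: 0.0426
```

```bash
python3 - <<'E'
from h import *
c=ctrl.get_calibration("wrist")
im=ctrl.capture("wrist");cv2.imwrite("pics/w9.png",im[:,:,::-1])
print(proj("wrist",wor(.03,0,.044),c),proj("wrist",wor(-.013,0,.0655),c))
im=ctrl.capture("scene");cv2.imwrite("pics/s9.png",im[100:300,200:400,::-1].repeat(3,0).repeat(3,1))
go(wor(-.06,0,.10))
E
```

```text
[276.93228337 210.9710487 ] [276.92756419 276.39775893]
t 19.125 tcp [0.6161 0.0658 0.1367] loc [31.7 -1.4] F [ 0.64 -0.78 -0.68] op 0.04260746759627021
R [[0.008, 0.969, 0.247], [0.0, 0.247, -0.969], [-1.0, 0.008, 0.002]]
jaw az -75.67628068018644 want 104.4
shift mm in tool axes [ 35.9 -92.   -1.3]
```

View pics/w9.png

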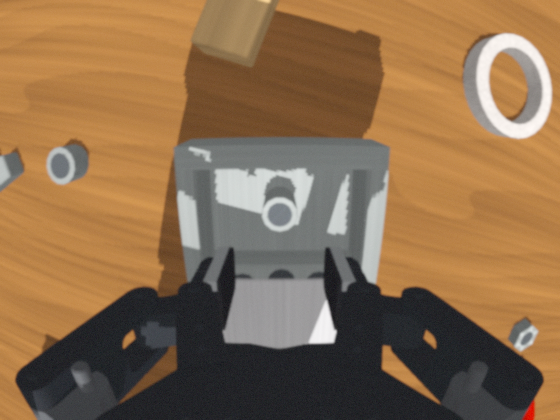

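View pics/s9.png

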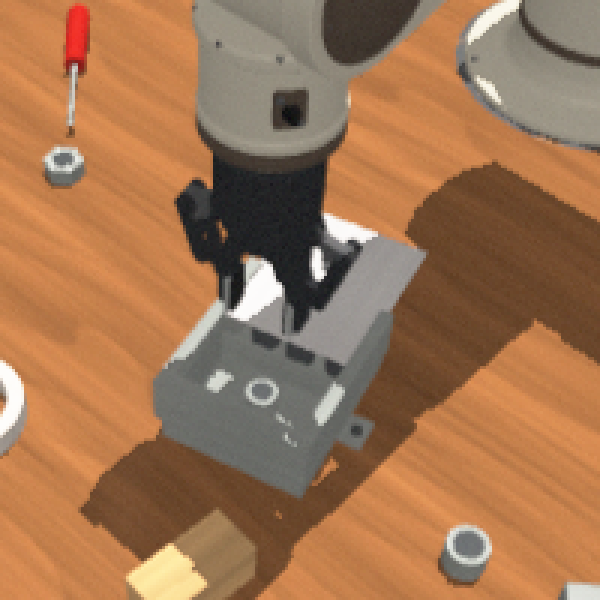

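The deep socket stands upright in the bay at wrist pixel (280,212), predicted (277,211). Next, back over the cover with the fingers shut.

Request:
servo_tool(
  moves=[
    {"grip": 0,"x": 0,"y": -40,"z": 0,"roll": 0},
    {"grip": 0,"x": 10,"y": -40,"z": 0,"roll": 0},
    {"grip": 0,"x": 25,"y": -10,"z": 0,"roll": 0},
    {"grip": 0,"x": 15,"y": 0,"z": 0,"roll": 0},
    {"grip": 0,"x": 0,"y": 0,"z": 0,"roll": 0},
  ],
)

```text
t: 19.75
tool_pos: [0.5271, 0.0435, 0.0799]
ee_rot: [-116.2, 89.9, 168.1]
contact_force: [0.1, -0.1, 1.6]
opening: -0.0003
```

Request:
servo_tool(
  moves=[
    {"grip": 0,"x": 5,"y": 0,"z": -1,"roll": 0},
    {"grip": 0,"x": 0,"y": 0,"z": 0,"roll": 0},
  ],
)

```text
t: 20.0
tool_pos: [0.527, 0.0445, 0.0754]
ee_rot: [155.1, 90.0, 79.4]
contact_force: [-0.8, 0.3, 1.2]
opening: 0.0003
```

```bash
python3 - <<'E'
from h import *
go(wor(-.06,0,.0655))
E
```

```text
t 20.0 tcp [0.527  0.0445 0.0754] loc [-59.8   0.2] F [-0.8   0.35  1.24] op 0.00027053062967633814
R [[0.0, 0.969, 0.247], [0.0, 0.247, -0.969], [-1.0, 0.0, -0.0]]
jaw az -75.6762940745125 want 104.4
shift mm in tool axes [ 9.9 -0.2  0.2]
```

Request:
servo_tool(
  moves=[
    {"grip": 0,"x": 5,"y": 0,"z": 0,"roll": 0},
    {"grip": 0,"x": 4,"y": 0,"z": 0,"roll": 0},
    {"grip": 0,"x": 1,"y": 0,"z": 0,"roll": 0},
    {"grip": 0,"x": 0,"y": 0,"z": 0,"roll": 0},
  ],
)

```text
t: 20.5
tool_pos: [0.5267, 0.0443, 0.0653]
ee_rot: [-142.1, 90.0, 142.2]
contact_force: [-0.1, -0.3, 0.1]
opening: 0.0002
```

Request:
servo_tool(
  moves=[
    {"grip": 0,"x": 0.7,"y": 0,"z": 0,"roll": 0},
    {"grip": 0,"x": 0.5,"y": 0,"z": 0,"roll": 0},
    {"grip": 0,"x": 0,"y": 0,"z": 0,"roll": 0},
  ],
)

```text
t: 20.88
tool_pos: [0.5267, 0.0444, 0.0641]
ee_rot: [141.2, 90.0, 65.5]
contact_force: [-0.6, 0.6, 0.1]
opening: -0.0
```

Request:
servo_tool(
  moves=[
    {"grip": 0,"x": 0.5,"y": 0,"z": 0,"roll": 0},
    {"grip": 0,"x": 0.5,"y": 0,"z": 0,"roll": 0},
    {"grip": 0,"x": 0,"y": 0,"z": 0,"roll": 0},
  ],
)

```text
t: 21.25
tool_pos: [0.5267, 0.0444, 0.0632]
ee_rot: [118.8, 90.0, 43.2]
contact_force: [-0.4, -0.5, 1.8]
opening: -0.0
```

Request:
servo_tool(
  moves=[
    {"grip": 0,"x": 0.5,"y": 0,"z": 0,"roll": 0},
    {"grip": 0,"x": 0.6,"y": 0,"z": 0,"roll": 0},
    {"grip": 0,"x": 0,"y": 0,"z": 0,"roll": 0},
  ],
)

```text
t: 21.62
tool_pos: [0.5269, 0.0443, 0.0626]
ee_rot: [79.7, 90.0, 4.0]
contact_force: [-3.6, 0.3, 10.9]
opening: 0.0002
```

Request:
servo_tool(
  moves=[
    {"grip": 0,"x": 0.5,"y": 0,"z": 0,"roll": 0},
    {"grip": 0,"x": 0,"y": 0,"z": 0,"roll": 0},
  ],
)

```text
t: 21.88
tool_pos: [0.5269, 0.0443, 0.0623]
ee_rot: [76.8, 90.0, 1.1]
contact_force: [-5.3, -0.1, 13.2]
opening: 0.0
```

Request:
servo_tool(
  moves=[
    {"grip": 0,"x": -0.05,"y": 1,"z": 0,"roll": 0},
    {"grip": 0,"x": -0.1,"y": 2,"z": 0,"roll": 0},
  ],
)

```text
t: 22.12
tool_pos: [0.5295, 0.045, 0.0624]
ee_rot: [33.0, 90.0, -42.7]
contact_force: [-6.5, -0.8, 14.8]
opening: 0.0003
```

Request:
servo_tool(
  moves=[
    {"grip": 0,"x": -0.1,"y": 2,"z": 0,"roll": 0},
    {"grip": 0,"x": -0.15,"y": 3,"z": 0,"roll": 0},
  ],
)

```text
t: 22.38
tool_pos: [0.5344, 0.0463, 0.0626]
ee_rot: [23.5, 90.0, -52.2]
contact_force: [-6.4, 0.5, 14.1]
opening: 0.0002
```

Request:
servo_tool(
  moves=[
    {"grip": 0,"x": -0.15,"y": 4,"z": 0,"roll": 0},
    {"grip": 0,"x": -0.2,"y": 4,"z": 0,"roll": 0},
    {"grip": 0,"x": -0.2,"y": 4,"z": 0,"roll": 0},
    {"grip": 0,"x": -0.2,"y": 4,"z": 0,"roll": 0},
  ],
)

```text
t: 22.88
tool_pos: [0.5501, 0.0503, 0.0634]
ee_rot: [68.3, 90.0, -7.4]
contact_force: [-6.5, 0.1, 14.2]
opening: -0.0001
```

```bash
python3 - <<'E'
from h import *
c=ctrl.get_calibration("wrist")
im=ctrl.capture("wrist");cv2.imwrite("pics/w10.png",im[:,:,::-1])
go(None); print(proj("wrist",wor(.076-.088+loc(ctrl.read_state()["tool_pos"])[0]+.06,0,.066),c))
E
```

```text
t 22.925 tcp [0.5504 0.0504 0.0635] loc [-35.7   0. ] F [-6.23  0.57 15.04] op 4.53951433940185e-05
R [[0.0, 0.969, 0.247], [0.0, 0.247, -0.969], [-1.0, 0.0, 0.0]]
jaw az -75.68690720828565 want 104.4
[277.52417215 162.45315317]
```

View pics/w10.png

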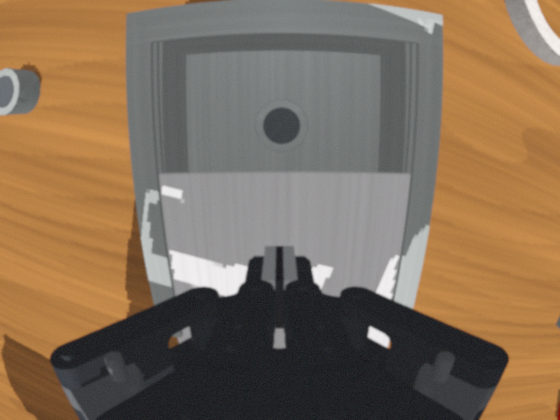

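The cover is following; its edge is at row 172 with the socket visible beyond. Keep going.

Request:
servo_tool(
  moves=[
    {"grip": 0,"x": -0.2,"y": 4,"z": 0,"roll": 0},
    {"grip": 0,"x": -0.2,"y": 4,"z": 0,"roll": 0},
    {"grip": 0,"x": -0.2,"y": 4,"z": 0,"roll": 0},
    {"grip": 0,"x": -0.2,"y": 4,"z": 0,"roll": 0},
  ],
)

```text
t: 23.42
tool_pos: [0.5655, 0.0543, 0.0643]
ee_rot: [69.5, 90.0, -6.1]
contact_force: [-7.9, -0.3, 15.4]
opening: 0.0001
```

Request:
servo_tool(
  moves=[
    {"grip": 0,"x": -0.2,"y": 4,"z": 0,"roll": 0},
    {"grip": 0,"x": -0.2,"y": 4,"z": 0,"roll": 0},
    {"grip": 0,"x": -0.2,"y": 4,"z": 0,"roll": 0},
    {"grip": 0,"x": -0.2,"y": 4,"z": 0,"roll": 0},
  ],
)

```text
t: 23.92
tool_pos: [0.581, 0.0583, 0.0651]
ee_rot: [89.9, 90.0, 14.2]
contact_force: [-6.9, 0.5, 15.3]
opening: -0.0
```

Request:
servo_tool(
  moves=[
    {"grip": 0,"x": -0.2,"y": 4,"z": 0,"roll": 0},
    {"grip": 0,"x": -0.2,"y": 4,"z": 0,"roll": 0},
    {"grip": 0,"x": -0.2,"y": 4,"z": 0,"roll": 0},
    {"grip": 0,"x": -0.2,"y": 4,"z": 0,"roll": 0},
  ],
)

```text
t: 24.42
tool_pos: [0.5965, 0.0622, 0.0659]
ee_rot: [92.5, 90.0, 16.8]
contact_force: [-7.0, 0.3, 14.6]
opening: -0.0001
```

Request:
servo_tool(
  moves=[
    {"grip": 0,"x": -0.2,"y": 4,"z": 0,"roll": 0},
    {"grip": 0,"x": -0.2,"y": 4,"z": 0,"roll": 0},
    {"grip": 0,"x": -0.2,"y": 4,"z": 0,"roll": 0},
  ],
)

```text
t: 24.8
tool_pos: [0.6082, 0.0652, 0.0666]
ee_rot: [86.7, 90.0, 11.1]
contact_force: [-5.9, 1.0, 15.4]
opening: 0.0001
```

Request:
servo_tool(
  moves=[
    {"grip": 0,"x": -0.1,"y": 2,"z": 0,"roll": 0},
    {"grip": 0,"x": -0.1,"y": 2,"z": 0,"roll": 0},
  ],
)

```text
t: 25.05
tool_pos: [0.612, 0.0662, 0.0668]
ee_rot: [87.1, 90.0, 11.4]
contact_force: [-6.5, 0.8, 15.5]
opening: 0.0003
```

```bash
python3 - <<'E'
from h import *
im=ctrl.capture("wrist");cv2.imwrite("pics/w11.png",im[:,:,::-1])
go(None)
E
```

```text
t 25.1 tcp [0.6122 0.0662 0.0668] loc [28.1  0. ] F [-6.34  1.01 14.72] op 0.0002821799893250743
R [[0.0, 0.969, 0.247], [0.0, 0.247, -0.969], [-1.0, 0.0, -0.0]]
jaw az -75.68417131602976 want 104.4
```

View pics/w11.png

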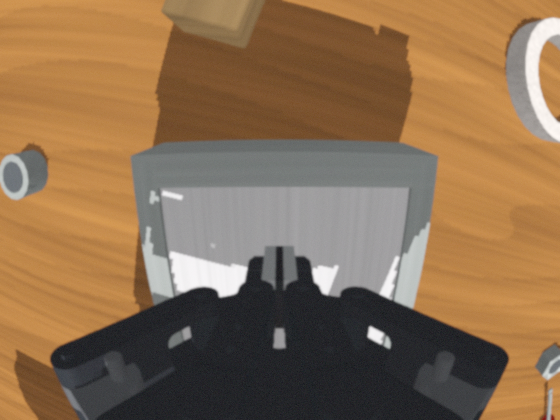

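The gap behind the cover has closed. I'll continue to the stop, watching for a jump in horizontal force.

Request:
servo_tool(
  moves=[
    {"grip": 0,"x": -0.05,"y": 1,"z": 0,"roll": 0},
    {"grip": 0,"x": -0.05,"y": 1,"z": 0,"roll": 0},
  ],
)

```text
t: 25.35
tool_pos: [0.6139, 0.0667, 0.0669]
ee_rot: [91.6, 90.0, 15.9]
contact_force: [-7.8, -0.6, 14.4]
opening: 0.0002
```

Request:
servo_tool(
  moves=[
    {"grip": 0,"x": -0.05,"y": 1,"z": 0,"roll": 0},
    {"grip": 0,"x": -0.05,"y": 1,"z": 0,"roll": 0},
  ],
)

```text
t: 25.6
tool_pos: [0.6151, 0.067, 0.0667]
ee_rot: [-94.2, 89.9, -169.9]
contact_force: [-13.0, -2.3, 17.2]
opening: 0.0
```

Request:
servo_tool(
  moves=[
    {"grip": 0,"x": -0.05,"y": 1,"z": 0,"roll": 0},
    {"grip": 0,"x": -0.05,"y": 1,"z": 0,"roll": 0},
  ],
)

```text
t: 25.85
tool_pos: [0.6172, 0.0674, 0.0669]
ee_rot: [-89.5, 89.9, -165.2]
contact_force: [-12.3, -2.1, 16.0]
opening: -0.0001
```

The horizontal force jumped to 13 N and the tip slipped, so the cover is against its stop. Lift clear and verify.

Request:
servo_tool(
  moves=[
    {"grip": 0,"x": -5,"y": 0,"z": 0,"roll": 0},
    {"grip": 0,"x": -40,"y": 0,"z": 0,"roll": 0},
    {"grip": 0,"x": -60,"y": 0,"z": 40,"roll": 0},
    {"grip": 0,"x": 0,"y": -30,"z": 50,"roll": 0},
    {"grip": 0,"x": 0,"y": -30,"z": 50,"roll": 0},
  ],
)

```text
t: 26.48
tool_pos: [0.5926, -0.079, 0.1635]
ee_rot: [67.0, 89.9, -8.7]
contact_force: [1.4, -0.5, 0.5]
opening: -0.0001
```

Request:
servo_tool(
  moves=[
    {"grip": 0,"x": 0,"y": -40,"z": 45,"roll": 0},
    {"grip": 0,"x": 0,"y": -40,"z": 45,"roll": 0},
    {"grip": 0,"x": 0,"y": -40,"z": 45,"roll": 0},
    {"grip": 0,"x": 0,"y": 0,"z": 0,"roll": 0},
    {"grip": 0,"x": 0,"y": 0,"z": 0,"roll": 0},
  ],
)

```text
t: 27.1
tool_pos: [0.5101, -0.2381, 0.1631]
ee_rot: [152.6, 90.0, 76.8]
contact_force: [0.9, -0.1, -1.1]
opening: -0.0002
```

```bash
python3 - <<'E'
from h import *
go(None)
a=ctrl.capture("top")[:,:,::-1];s=ctrl.capture("scene")[:,:,::-1]
o=cv2.imread("pics/top0.png")[155:260,155:305];n=a[155:260,155:305]
so=cv2.imread("pics/scene0.png")[180:300,240:390];sn=s[180:300,240:390]
cv2.imwrite("pics/cmp.png",cv2.resize(np.vstack([np.hstack([o,n]),np.hstack([so,sn])]),None,fx=2.6,fy=2.6,interpolation=cv2.INTER_CUBIC))
cv2.imwrite("pics/top_end.png",a)
E
```

```text
t 27.1 tcp [ 0.5101 -0.2381  0.1631] loc [-146.5 -269.3] F [ 0.95 -0.1  -1.1 ] op -0.00022275841393569327
R [[0.0, 0.969, 0.246], [0.0, 0.246, -0.969], [-1.0, 0.0, -0.0]]
jaw az -75.73077895193485 want 104.4
```

View pics/cmp.png

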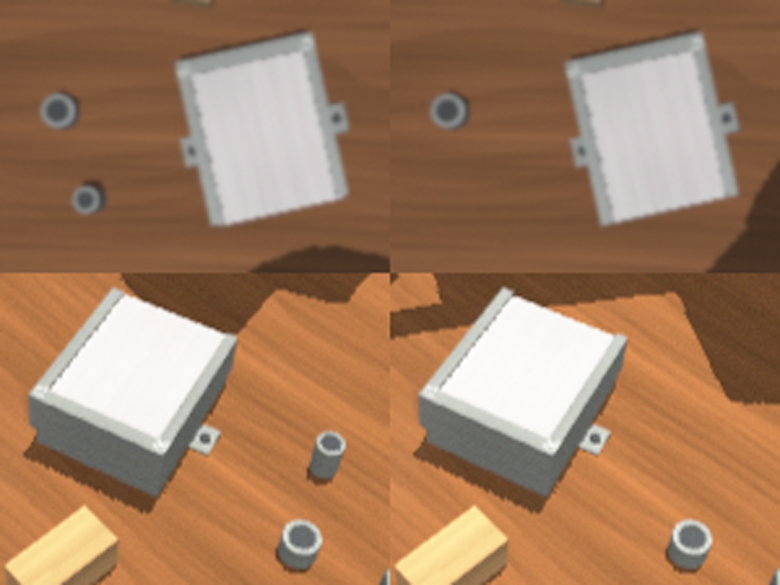

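View pics/top_end.png

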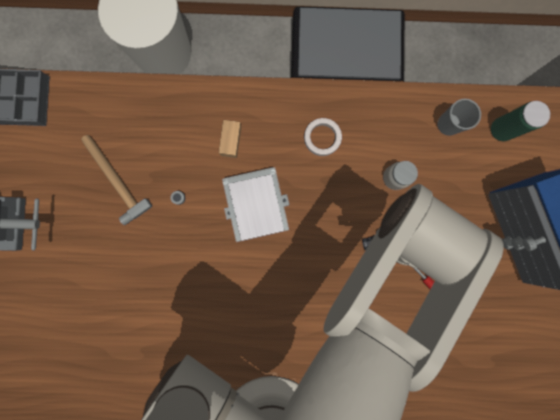

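The cover's outline before and after looks identical, and the other things haven't moved. One numeric check of the front edge, then hand in.

```bash
python3 - <<'E'
from h import *
o=cv2.cvtColor(cv2.imread("pics/top0.png"),cv2.COLOR_BGR2GRAY).astype(np.float32)
n=cv2.cvtColor(cv2.imread("pics/top_end.png"),cv2.COLOR_BGR2GRAY).astype(np.float32)
for u in range(246,284,6):
    e=[]
    for g in(o,n):
        c=g[222:250,u]; hi,lo=c[:5].mean(),c[-5:].mean(); k=np.argmax(c<(hi+lo)/2); e.append(222+k-1+(c[k-1]-(hi+lo)/2)/(c[k-1]-c[k]))
    print(u,np.round(e,2))
print(ctrl.hand_in())
E
```

```text
246 [240.04 239.03]
252 [238.75 237.68]
258 [237.17 236.18]
264 [236.05 235.1 ]
270 [234.58 233.45]
276 [233.22 232.21]
282 [232.24 231.14]
the job is handed in; nothing more can be done
None
```

The job is handed in, with the deep socket standing in the rear bay and the cover closed again. No verdict came back. It took about 27 s of the 72 s allowed.

- **Opening:** I dragged the cover back by friction with about 14–15 N on its top. It opened to roughly 88 mm, measured from the wrist picture.
- **Placing:** I gripped the deep socket, lowered it until the floor pushed back at the expected height, then released it. Both views afterwards showed it upright at about x = 30 mm, y = 0 in the case frame. I didn't measure its tilt.
- **Closing:** I dragged the cover home until the horizontal force jumped from about 7 to 13 N and the tip slipped. The highest downward force I read on the cover was about 17 N, against the 25 N limit. Forces were only read at the end of each move, so brief peaks in between were not seen.

**Last checks**
- **Cover:** its front edge in the top view is about 1 pixel (roughly 2.5 mm) further rearward than at the start. I expected no change. It means the cover is at least as far home as it was when I began, or the lighting shifted the edge slightly; I didn't find out which.
- **Other things:** in the last pictures the short socket, hammer, jar, tape roll and wood block looked unmoved. The arm partly hid the nut and screwdriver, but nothing had been near them.
- **Robot:** it was clear of everything, with force readings at noise level.
- **Deep socket:** it cannot be seen under the closed cover. Its last look, while the cover was closing over it, showed it still standing. The force stayed steady until the stop.

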